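# Close up the small-parts cabinet

### The job

The little grey parts cabinet on the bench was left open. With the fingertips, first push its blue drawer fully home from the front, then swing the green door fully shut over it by pushing on its outer face; only push, do not grip the drawer or the door, and do not disturb the jar on the cabinet or the other loose things on the bench. The door must not be swung against the drawer while that is still out.

Things in the scene. Friction and masses are not known exactly. Their poses are not given: they have to be found in the camera images.
- cabinet: grey sheet-metal cabinet fixed to the bench, 150 (x) x 150 (y) x 120 (z) mm. Origin: centre of its underside, on the bench. Its own -x is the open front, turned roughly towards the robot; +y is its left side seen from the robot, where the door hinges. The front rim lies in the plane x = -75 mm of its frame.
- drawer (a joint): how far the blue drawer stands out of the cabinet front (m): 0 = fully home, front flush with the cabinet's front rim; it slides along the cabinet's -x as it grows, 0.1 is its stop. It slides with about 1.5 N of friction and stays where it is left.
- drawer_front (a point): middle of the flat outer face of the blue drawer's front, 62 mm above the bench; the front is 124 mm wide and 82 mm high (from 21 to 103 mm above the bench), without a handle; a blank paper card is stuck on it. Its axes are those of the cabinet.
- door (a joint): opening angle of the green door (rad): 0 = shut, flat over the cabinet front; 1.57 = pointing straight out of the front (cabinet's -x); larger = folded farther outwards to the cabinet's left. The hinge is vertical with about 0.05 N m of friction, no spring or catch; the door stays where it is left.
- door_hinge (a point): point on the vertical hinge line of the green door at half its height, 62 mm above the bench, at x = -75, y = +75 mm of the cabinet. Its axes turn with the door: -y runs along the door from hinge to free edge, -x points out of its outer face. The panel is 148 mm long, 104 mm high (10 to 114 mm above the bench); its outer face lies at x = -10 mm of this frame (two raised ribs 2 mm more), its inner face at x = -2 mm.
- door_edge (a point): point on the outer face of the green door near its free edge, 145 mm from the hinge line, 62 mm above the bench. A dark finger tab sticks out 8 mm beyond the free edge.
- wax_jar: grey jar with a cream lid, 60 mm across, 46 mm high, loose on the rear half of the cabinet top (at 120 mm); origin at the centre of its underside; not to be disturbed.
- tape_roll: roll of tan tape lying flat, 70 mm across, 19 mm high, loose on the bench close to the right side of the cabinet; origin at the centre of its underside; not to be disturbed.
- oil_bottle: brown bottle with a red pointed cap, 40 mm across, 134 mm high, loose on the bench just to the right of the tape roll; origin at the centre of its underside; not to be disturbed.
- driver: screwdriver with a yellow handle, 207 mm long, 29 mm thick, lying loose on the bench far to the right; origin at the underside of its middle; not to be disturbed.

How it is judged:
By the outcome, as a careful person would: the job done as asked, in the order asked, and still so for the second after the job is handed in, with the robot touching nothing.
It also fails if it takes over 51 s, if anything falls off the work surface, if the arm or the gripper's body presses on something with over 40 N, if the wrist force passes 120 N, or if a joint passes its speed limit or range.

### The arm

A 6-joint arm with a two-finger parallel gripper is mounted at the origin on a cart in front of the work surface, level with it; the furniture and walls round the work are solid. World frame = base frame: x ahead of the robot, y to its left, z up, the work surface at z = 0. Lengths are in m, angles in rad, forces in N, time in s.
With the tool pointing down it reaches from about 0.25 to 0.8 m from the base axis. Payload 8.5 kg.
Tool frame: the origin (TCP) lies midway between the tips of the shut fingers; the grasp point (between the pads) lies 19 mm behind it; z points along the fingers, y is the line along which they close (so a half turn about z gives the same grasp; the last joint's range is limited). The gripper opens to 85 mm and grips with 20 to 120 N. Pads are 22 mm wide; open, the fingers measure 114 mm over their backs; the gripper's body (76 mm by 85 mm) begins 54 mm behind the grasp point. The pads swing forward as they close: fully open they stand 13 mm farther back than shut.
Start: joints at [1.328, 0.238, -0.013, 1.319, 0, 1.571], TCP at [0.126, 0.51, 0.231] pointing down, gripper open.
Joint ranges: [-2.66, 2.66], [-1.03, 1.9], [-1.14, 1.46], [-1.82, 2.27], [-1.45, 1.34], [-3.14, 3.14]. Speed limits (rad/s): [2.22, 2.22, 2.79, 3.14, 3.14, 3.14].

### API

Orientations are given as a rotation vector (axis times angle).
In Python, from bench import bot, viewer gives the robot as it stands.
- The arm moves only by the shell command python3 -m jog 'ROWS' [OPENING] [FORCE]. ROWS is JSON, a list that holds one entry, the list of rows, each a list of 4 numbers: the shift along the tool's x, y, z in mm, then the turn about the tool's z in degrees. In form: [[[x, y, z, yaw], ...]]. A call has 1 to 5 rows; each row shifts and turns the commanded pose from where the row before left it, along the tool's axes as they then stand; what a row does not reach is not made up. A row lasts 1/10 s, in which the tool goes at most 50 mm and 8.59 degrees, less where a joint would pass 70% of its speed; a pose out of reach is approached as far as the arm can. A call is refused whole if a number of a shift passes 50 or a number of a turn 8.59, either way. A call with a gripper value outside its range is refused whole. OPENING is the opening, from 0 (shut) to 1 (fully open), set as the call begins (- or left out, the last holds). The fingers move at their own pace and stop on an object; FORCE is the grip in N (left out, the last holds). Time passes only in rows, so rows that do not move let the fingers close. It gives the time, the measured TCP pose, the force, the opening and the grip force at its end, in the units of the state.
- bot.observe(): the state, without advancing time (a new reading comes with each control period).
- viewer.snapshot(name): name is "scene" or "top"; returns a dict with "image" (420x560x3 uint8, red, green, blue), "fov_y" (degrees; the focal length in pixels is half the picture's height over the tangent of half this angle, whatever the lens; pixels are square), "cx", "cy" (the principal point, pixels), "eye" and "rotation" of the camera in the world. Camera axes: x right, y up, looking along -z (the intrinsics and any distortion apply to the point x, -y, -z); pixel columns grow to the right and rows downward; lengths in m; the calibration is good to about 2 mm. A picture is of the moment at which its call begins. There is no depth.
- bot.close_job(): hands the job in; it is judged then, once.
The state is a dict: "time_s": time; "joint_pos": joint angles; "dq": joint speeds; "tau": joint torques, N m; "ee_pos": TCP position; "orientation": TCP orientation; "ft_force": force on the tool from outside, world axes, zero at the start; "torque": the same for the moment, N m; "gripper_width": finger opening in m; "grasp_force": force on a finger pad.
Only numpy, scipy, OpenCV 4.12 (cv2) and the standard library are available. Lean on these libraries where they do the work, as an engineer would, in place of code of your own. Each camera call takes 0.05 s, during which the arm holds its last target. There are 200 camera calls.

## Working session

There is one attempt and no reset: what is moved stays moved. The work goes in short steps, Python scripts to look and compute and a shell command to move; the robot and the scene stay as the last step left them, time stands still between calls to the robot, and variables do not carry over. Pictures are saved under pics/ and viewed, at most 10 in all, crops included, and the job is handed in when it is done.

```bash
mkdir -p pics; ls
python3 - <<'E'
from bench import bot, viewer
import cv2, numpy as np, pickle
S={}
for n in("scene","top"):
    s=viewer.snapshot(n);S[n]=s
    cv2.imwrite(f"pics/{n}0.png",s["image"][:,:,::-1])
    print({k:v for k,v in s.items() if k!="image"})
pickle.dump(S,open("s0.pkl","wb"))
o=bot.observe();print(o)
E
```

```text
pics
{'fov_y': 42.038031384148574, 'cx': 279.14185693397593, 'cy': 199.68647271281986, 'eye': array([-0.11880628, -0.73975733,  0.73788368]), 'rotation': array([ 0.97291137, -0.41937057, -0.7033629 ])}
{'fov_y': 51.46383964656348, 'cx': 282.127376018161, 'cy': 212.19016210041408, 'eye': array([ 0.51334372, -0.0167805 ,  1.11180602]), 'rotation': array([ 0.08711696, -0.08345431, -1.57424163])}
{'time_s': 0.1, 'joint_pos': array([ 1.32799283e+00,  2.38692284e-01, -1.41416485e-02,  1.31920872e+00,
        1.59361452e-05,  1.57077752e+00]), 'dq': array([-6.44122239e-04, -3.67928853e-04,  2.58039867e-03,  1.27447057e-03,
       -3.01404199e-05, -2.68271630e-04]), 'tau': array([-3.11269587e-04, -5.39720321e+01,  3.46998990e+01,  1.34183906e-02,
        8.58832118e-05, -9.85639559e-06]), 'ee_pos': array([0.1261307 , 0.5092481 , 0.23076789]), 'orientation': array([-3.80409093e-01, -3.11830752e+00,  1.94018442e-03]), 'ft_force': array([-0.1326855 ,  0.58075131,  0.76266727]), 'torque': array([-0.01352098,  0.00226821, -0.01742983]), 'grasp_force': 0.0, 'gripper_width': 0.08559533040500109}
```

View pics/scene0.png

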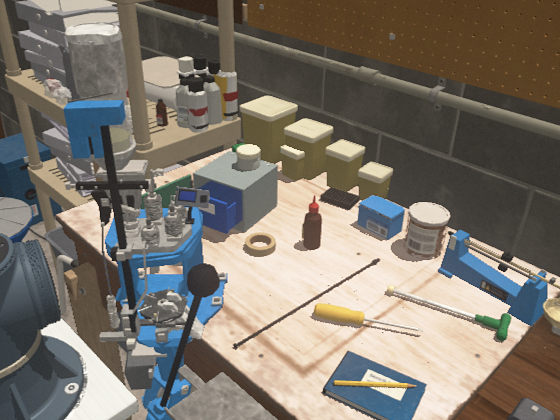

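View pics/top0.png

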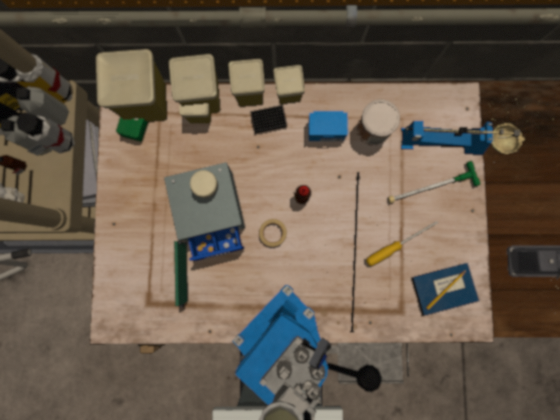

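The scene view shows the cabinet at about (237,190), with the drawer out at (215,205) and the door edge-on at (178,190). A blue press in front of the bench partly hides them. In the top view the cabinet is at (204,202), the drawer at (215,245), and the door runs from (181,243) to (181,307). I'll check the projection next.

```bash
cat > h.py <<'E'
import numpy as np, cv2, pickle
from scipy.spatial.transform import Rotation as R
def cam(s):
    f=210/np.tan(np.radians(s["fov_y"]/2)); return f,R.from_rotvec(s["rotation"]).as_matrix(),s["eye"]
def proj(s,p):
    f,M,e=cam(s); c=(np.asarray(p)-e)@M
    return np.stack([s["cx"]+f*c[...,0]/-c[...,2], s["cy"]+f*c[...,1]/c[...,2]],-1)
def ray(s,uv,z):
    f,M,e=cam(s); uv=np.asarray(uv,float)
    d=np.stack([(uv[...,0]-s["cx"])/f,-(uv[...,1]-s["cy"])/f,-np.ones(uv.shape[:-1])],-1)@M.T
    return e+d*((z-e[2])/d[...,2])[...,None]
E
python3 - <<'E'
from h import *
S=pickle.load(open("s0.pkl","rb"))
for n in S:
    s=S[n];print(n,proj(s,[[0,0,0],[.126,.51,.231],[0,0,.3],[.126,.51,.4]]).round())
t=S["top"]
im=t["image"]; a=cv2.resize(im[155:325,140:310],None,fx=3.5,fy=3.5,interpolation=cv2.INTER_CUBIC)
b=cv2.resize(S["scene"]["image"][130:260,150:290],None,fx=4,fy=4,interpolation=cv2.INTER_CUBIC)
cv2.imwrite("pics/topc.png",a[:,:,::-1]);cv2.imwrite("pics/scc.png",b[:,:,::-1])
# top corners of cabinet approx
print(ray(t,[[165,183],[228,165],[242,231],[175,243]],.12).round(3))
print(ray(t,[[96,85],[480,85],[490,343],[93,343]],0).round(3))
E
```

```text
scene [[  4. 394.]
 [-59. 146.]
 [-49. 244.]
 [-84.  68.]]
top [[277. 474.]
 [  9. 464.]
 [275. 559.]
 [-60. 516.]]
[[0.691 0.255 0.12 ]
 [0.732 0.11  0.12 ]
 [0.579 0.077 0.12 ]
 [0.552 0.229 0.12 ]]
[[ 0.977  0.478  0.   ]
 [ 0.97  -0.54   0.   ]
 [ 0.305 -0.529  0.   ]
 [ 0.31   0.458  0.   ]]
```

View pics/topc.png

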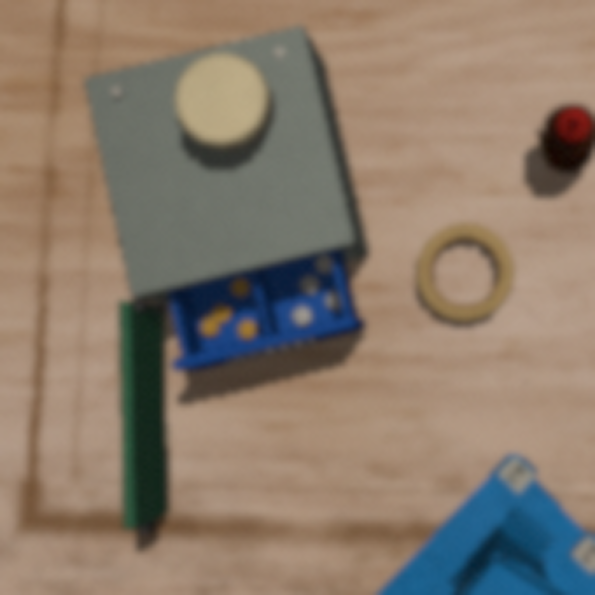

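View pics/scc.png

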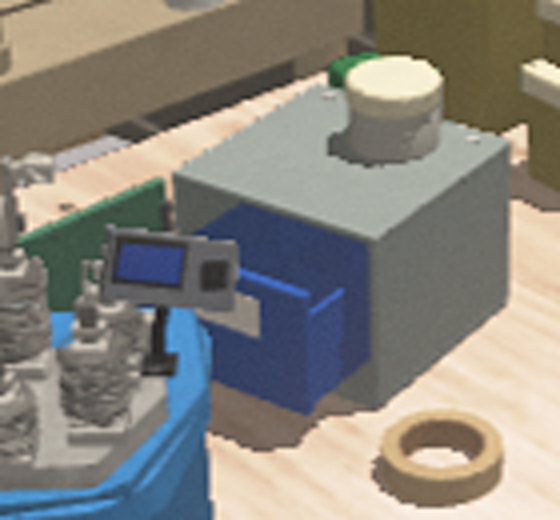

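Run:
```python
from h import *
S=pickle.load(open("s0.pkl","rb"));t=S["top"];sc=S["scene"]
U=lambda a:(np.array(a,float)+.5)/3.5+[139.5,154.5]
V=lambda a:(np.array(a,float)+.5)/4+[149.5,129.5]
c=ray(t,U([[88,76],[305,28],[353,248],[135,300]]),.12);print("cab",c.round(4),np.linalg.norm(np.diff(c,axis=0,append=c[:1]),axis=1))
c2=ray(sc,V([[174,177],[376,240],[508,146]]),.12);print("cab scene FL FR RR",c2.round(4))
print("cab bottom FR",ray(sc,V([[376,410]]),0).round(4))
print("drawer front top L,R",ray(t,U([[178,368],[362,325]]),.103).round(4), "scene R top",ray(sc,V([[310,296]]),.103).round(4),"R bottom",ray(sc,V([[310,413]]),.021).round(4))
print("door top: outer hinge, inner hinge, inner edge, outer edge",ray(t,U([[121,302],[134,302],[136,527],[124,527]]),.114).round(4))
print("door sc top hinge/other",ray(sc,V([[164,180],[22,240]]),.114).round(4))
print("tape",ray(t,U([[464,272]]),.019).round(3),"jar",ray(t,U([[222,99]]),.166).round(3))
def tri(a,b):
    A=[];bb=[]
    P=[];D=[]
    for s,uv in((t,a),(sc,b)):
        p=ray(s,uv,0.);d=p-s["eye"];d/=np.linalg.norm(d);M=np.eye(3)-np.outer(d,d);A.append(M);bb.append(M@s["eye"])
    x=np.linalg.lstsq(np.vstack(A),np.hstack(bb),rcond=None);return x[0].round(3),x[1].round(5)
print("ball",tri([370,378],[203,280]))
for z in(0,.1,.2,.3):print(z,ray(t,[[287,290],[240,345],[316,320]],z).round(3)[:,:2].tolist())
print("screen? ",tri([322,352],[195,203]))
```

```text
cab [[0.7062 0.2561 0.12  ]
 [0.7377 0.113  0.12  ]
 [0.5913 0.0804 0.12  ]
 [0.5582 0.222  0.12  ]] [0.14653475 0.14991202 0.14538834 0.15187004]
cab scene FL FR RR [[0.5597 0.2164 0.12  ]
 [0.5967 0.0769 0.12  ]
 [0.7341 0.1086 0.12  ]]
cab bottom FR [[0.5984 0.0817 0.    ]]
drawer front top L,R [[0.5141 0.1968 0.103 ]
 [0.5417 0.0759 0.103 ]] scene R top [[0.5473 0.0774 0.103 ]] R bottom [[0.5482 0.0824 0.021 ]]
door top: outer hinge, inner hinge, inner edge, outer edge [[0.5572 0.2326 0.114 ]
 [0.5572 0.2241 0.114 ]
 [0.4125 0.2198 0.114 ]
 [0.4126 0.2275 0.114 ]]
door sc top hinge/other [[0.5595 0.2268 0.114 ]
 [0.4564 0.2236 0.114 ]]
tape [[0.582 0.011 0.019]] jar [[0.682 0.159 0.166]]
ball (array([ 0.274, -0.192,  0.196]), array([0.]))
0 [[0.437, -0.026], [0.303, 0.092], [0.363, -0.098]]
0.1 [[0.444, -0.025], [0.322, 0.082], [0.377, -0.09]]
0.2 [[0.451, -0.024], [0.341, 0.072], [0.39, -0.083]]
0.3 [[0.458, -0.023], [0.36, 0.063], [0.404, -0.076]]
screen?  (array([ 0.34 , -0.09 ,  0.264]), array([0.]))
```

Run:
```python
from h import *
S=pickle.load(open("s0.pkl","rb"))
a=cv2.resize(S["top"]["image"][270:420,200:400],None,fx=2,fy=2,interpolation=cv2.INTER_CUBIC)
b=cv2.resize(S["scene"]["image"][80:420,0:240],None,fx=1.7,fy=1.7,interpolation=cv2.INTER_CUBIC)
w=np.zeros((578,808,3),np.uint8);w[:300,:400]=a;w[:578,400:808]=b[:578,:408]
cv2.imwrite("pics/press.png",w[:,:800,::-1])
```

```text
(no output)
```

View pics/press.png

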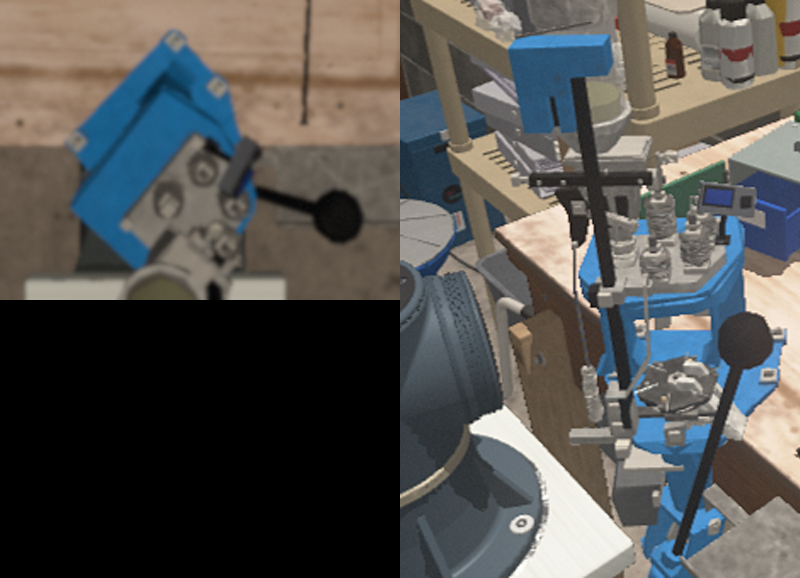

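Run:
```python
from h import *
S=pickle.load(open("s0.pkl","rb"));t=S["top"];sc=S["scene"]
def tri(a,b):
    A=[];bb=[]
    for s,uv in((t,a),(sc,b)):
        p=ray(s,uv,0.);d=p-s["eye"];d/=np.linalg.norm(d);M=np.eye(3)-np.outer(d,d);A.append(M);bb.append(M@s["eye"])
    x=np.linalg.lstsq(np.vstack(A),np.hstack(bb),rcond=None);return x[0].round(3),x[1].round(5)
print("bowl",tri([279,415],[122,140]))
for x in([200+203/2,270+165/2],[200+170/2,270+200/2]):
  for y in([(657-400)/1.7,80+190/1.7],[(690-400)/1.7,80+205/1.7],[(620-400)/1.7,80+220/1.7]): print(tri(x,y))
# head corner positions for assumed x,y
for z in(.3,.4,.5,.6):print(z,ray(sc,[[70,105],[123,105]],z)[:,:2].round(3).tolist(), proj(t,ray(sc,[[97,120]],z)).round())
```

```text
bowl (array([ 0.266, -0.01 ,  0.376]), array([1.e-05]))
(array([ 0.32 , -0.037,  0.27 ]), array([0.00111]))
(array([ 0.331, -0.047,  0.253]), array([0.0001]))
(array([ 0.299, -0.03 ,  0.24 ]), array([0.00333]))
(array([ 0.306, -0.018,  0.268]), array([1.e-05]))
(array([ 0.317, -0.028,  0.253]), array([0.00046]))
(array([ 0.284, -0.009,  0.236]), array([0.00068]))
0.3 [[0.362, 0.376], [0.446, 0.299]] [[131. 344.]]
0.4 [[0.252, 0.121], [0.317, 0.062]] [[253. 428.]]
0.5 [[0.142, -0.134], [0.188, -0.176]] [[423. 545.]]
0.6 [[0.032, -0.389], [0.059, -0.413]] [[676. 720.]]
```

```bash
cat >> h.py <<'E'
def to(*targets):
    from bench import bot
    o=bot.observe();M=R.from_rotvec(o["orientation"]).as_matrix();p=o["ee_pos"]
    print("t",round(o["time_s"],2),"p",p.round(4),"q",o["joint_pos"].round(3),"f",o["ft_force"].round(1),"w",round(o["gripper_width"],3),"xang",round(np.degrees(np.arctan2(M[1,0],M[0,0])),1))
    for g in targets: print("  ->",g,"tool mm",((np.array(g)-p)@M*1000).round(1)); p=np.array(g)
E
python3 -m jog '[[[0,0,0,-6.75],[0,0,0,-6.75],[0,0,0,-6.75],[0,0,0,-6.75],[0,0,0,0]]]' 0
python3 -c "
from h import *
to([.44,.30,.231],[.46,.12,.231])"
```

```text
time_s: 0.6
ee_pos: [0.1262, 0.5094, 0.2309]
orientation: [0.361, -3.121, 0.001]
ft_force: [0.6, 0.5, -0.8]
gripper_width: 0.0127
grasp_force: 0.0
t 0.6 p [0.1262 0.5094 0.2309] q [ 1.328  0.239 -0.014  1.319  0.     1.098] f [ 0.6  0.5 -0.8] w 0.013 xang -166.8
  -> [0.44, 0.3, 0.231] tool mm [-257.8 -275.4    0. ]
  -> [0.46, 0.12, 0.231] tool mm [ 2.160e+01 -1.798e+02  1.000e-01]
```

```bash
python3 -m jog '[[[-26,-27,0,0],[-26,-27,0,0],[-26,-27,0,0],[-26,-27,0,0],[-26,-27,0,0]]]' >/dev/null
python3 -c "
from h import *
to()"
python3 -m jog '[[[-26,-27,0,0],[-26,-27,0,0],[-26,-27,0,0],[-26,-27,0,0],[-24,-27,0,0]]]' >/dev/null
python3 -c "
from h import *
to([.46,.12,.231],[.46,.12,.065])"
```

```text
t 1.1 p [0.2844 0.4065 0.2312] q [ 0.96   0.189 -0.078  1.304 -0.     0.736] f [0.2 0.6 0.2] w 0.0 xang -167.1
t 1.6 p [0.4399 0.3039 0.2311] q [ 0.605  0.255  0.009  1.325 -0.     0.38 ] f [ 0.1  1.3 -0.6] w -0.0 xang -167.1
  -> [0.46, 0.12, 0.231] tool mm [ 2.130e+01 -1.838e+02  1.000e-01]
  -> [0.46, 0.12, 0.065] tool mm [ -0.   0. 166.]
```

```bash
python3 -m jog '[[[4,-28,0,0],[4,-28,0,0],[4,-28,0,0],[4,-28,0,0],[4,-28,0,0]]]' >/dev/null
python3 -c "
from h import *
to()"
python3 -m jog '[[[0,-22,10,0],[0,-22,20,0],[0,0,25,0],[0,0,25,0],[0,0,0,0]]]' >/dev/null
python3 -c "
from h import *
to([.46,.12,.065])"
```

```text
t 2.1 p [0.4507 0.1629 0.2311] q [ 0.347  0.16  -0.115  1.296 -0.     0.122] f [ 1.2  0.2 -0.1] w -0.0 xang -167.1
t 2.6 p [0.4589 0.1205 0.1487] q [ 0.257  0.201 -0.282  1.094 -0.     0.032] f [-0.5  0.5 -0.1] w 0.0 xang -167.1
  -> [0.46, 0.12, 0.065] tool mm [-1.4 -0.7 83.7]
```

```bash
python3 -m jog '[[[0,0,24,0],[0,0,24,0],[0,0,24,0],[0,0,12,0],[0,0,0,0]]]' >/dev/null
python3 -m jog '[[[-12,0,0,0],[-12,0,0,0],[-12,0,0,0],[-10,0,0,0],[-8,0,0,0]]]' 
python3 -m jog '[[[-8,0,0,0],[-8,0,0,0],[-8,0,0,0],[-8,0,0,0],[0,0,0,0]]]'
python3 - <<'E'
from h import *
from bench import viewer
to([.5765-.0107,.1485-.0024,.065])
s=viewer.snapshot("top");pickle.dump(s,open("s1.pkl","wb"))
a=cv2.resize(s["image"][155:325,140:310],None,fx=3.5,fy=3.5,interpolation=cv2.INTER_CUBIC)
s2=viewer.snapshot("scene")
b=cv2.resize(s2["image"][130:270,150:200+90],None,fx=2,fy=2)
cv2.imwrite("pics/a1.png",a[:,:,::-1])
E
```

```text
time_s: 3.6
ee_pos: [0.5148, 0.1338, 0.0675]
orientation: [-0.358, 3.121, -0.0]
ft_force: [-0.3, -0.1, -1.3]
gripper_width: -0.0003
grasp_force: 0.0
time_s: 4.1
ee_pos: [0.5459, 0.141, 0.0673]
orientation: [-0.358, 3.12, -0.0]
ft_force: [-0.2, 0.4, 0.3]
gripper_width: -0.0003
grasp_force: 0.0
t 4.1 p [0.5459 0.141  0.0673] q [ 0.253  0.405 -0.211  0.954 -0.     0.024] f [-0.2  0.4  0.3] w -0.0 xang -166.9
  -> [0.5658, 0.14609999999999998, 0.065] tool mm [-20.5   0.5   2.3]
```

View pics/a1.png

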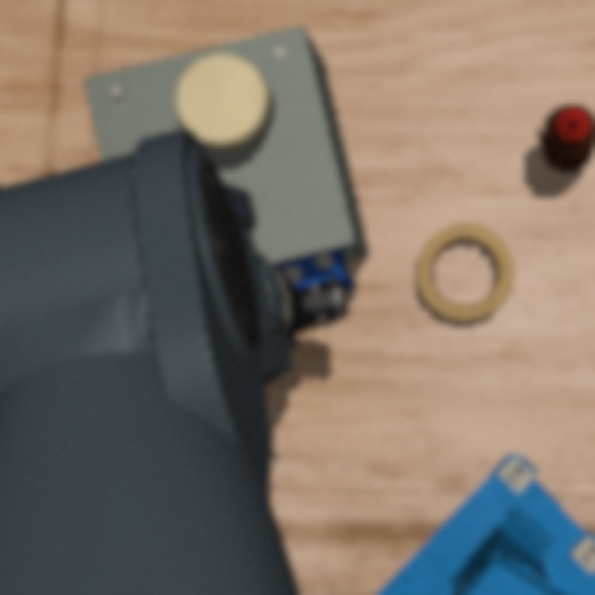

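The top view shows the arm over the cabinet and the drawer partly in: its right front corner has moved from crop (362,325) to about (352,290). The jar and tape roll haven't moved. I'll keep pushing.

```bash
python3 -m jog '[[[-5,0,0,0],[-5,0,0,0],[-4,0,0,0],[-3,0,0,0],[0,0,0,0]]]'|sed -n '1,2p;4p'
python3 -m jog '[[[-1,0,0,0],[-1,0,0,0],[0,0,0,0]]]'|sed -n '1,2p;4p'
python3 -m jog '[[[-1,0,0,0],[-1,0,0,0],[0,0,0,0]]]'|sed -n '1,2p;4p'
```

```text
time_s: 4.7
ee_pos: [0.5618, 0.1447, 0.0673]
ft_force: [-0.6, -0.3, 0.4]
time_s: 5.0
ee_pos: [0.5631, 0.145, 0.0673]
ft_force: [-0.8, 0.7, 0.6]
time_s: 5.3
ee_pos: [0.5652, 0.1455, 0.0674]
ft_force: [0.0, 1.0, 0.1]
```

```bash
for i in 1; do python3 -m jog '[[[-1,0,0,0],[-1,0,0,0],[0,0,0,0]]]'|sed -n '2p;4p'
python3 -m jog '[[[-1,0,0,0],[0,0,0,0]]]'|sed -n '2p;4p'
python3 -m jog '[[[-1,0,0,0],[0,0,0,0]]]'|sed -n '2p;4p'; done
python3 - <<'E'
from h import *
from bench import viewer
s=viewer.snapshot("scene");pickle.dump(s,open("s2.pkl","wb"))
b=cv2.resize(s["image"][130:260,150:290],None,fx=4,fy=4,interpolation=cv2.INTER_CUBIC)
cv2.imwrite("pics/b1.png",b[:,:,::-1])
E
```

```text
ee_pos: [0.5656, 0.1457, 0.067]
ft_force: [-7.3, -0.9, 2.1]
ee_pos: [0.5655, 0.1458, 0.0667]
ft_force: [-9.5, -0.6, 2.6]
ee_pos: [0.5655, 0.1459, 0.0667]
ft_force: [-14.4, -2.3, 6.0]
```

View pics/b1.png

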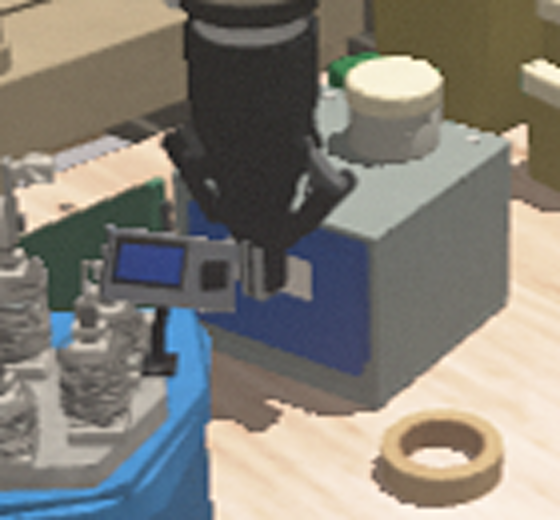

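The scene view shows the drawer front flush with the rim at about (290,270), and the push now meets a firm stop of about 14 N. Next I'll back off, lift, and go round to the outer face of the door.

```bash
python3 -m jog '[[[6,0,0,0],[12,0,0,0],[20,0,0,0],[20,0,-20,0],[4,0,-35,0]]]' >/dev/null
python3 -m jog '[[[0,0,-35,0],[0,0,-20,0],[0,0,0,0]]]' | sed -n 4p
python3 -c "
from h import *
to([.435,.31,.17])"
```

```text
ft_force: [0.8, 0.1, -1.3]
t 6.85 p [0.5107 0.1329 0.1806] q [ 0.255  0.26  -0.116  1.188 -0.     0.026] f [ 0.8  0.1 -1.3] w 0.0 xang -166.9
  -> [0.435, 0.31, 0.17] tool mm [ 33.7 189.7  10.4]
```

```bash
python3 -m jog '[[[5,25,0,0],[5,28,0,0],[5,28,0,0],[5,28,0,0],[5,28,0,0]]]' >/dev/null
python3 -m jog '[[[5,28,0,0],[4,25,0,0],[0,0,0,8.5],[0,0,0,8.5],[0,0,0,8.5]]]' >/dev/null
python3 -m jog '[[[0,0,0,8.5],[0,0,0,8.5],[0,0,0,8.5],[0,0,0,8.5],[0,0,0,8.5]]]' >/dev/null
python3 -m jog '[[[0,0,0,8.5],[0,0,0,8.5],[0,0,0,8.5],[0,0,0,8],[0,0,0,0]]]' | sed -n 4p
python3 - <<'E'
from h import *
from bench import viewer
to([.443,.295,.085])
s=viewer.snapshot("top");pickle.dump(s,open("s3.pkl","wb"))
a=cv2.resize(s["image"][155:325,100:310],None,fx=3.5,fy=3.5,interpolation=cv2.INTER_CUBIC)
cv2.imwrite("pics/a2.png",a[:,:,::-1])
E
```

```text
ft_force: [-0.5, -0.3, -0.5]
t 8.85 p [0.4324 0.3097 0.1765] q [ 0.622  0.274 -0.107  1.191 -0.     2.167] f [-0.5 -0.3 -0.5] w -0.0 xang 91.5
  -> [0.443, 0.295, 0.085] tool mm [-14.9  10.3  91.5]
```

View pics/a2.png

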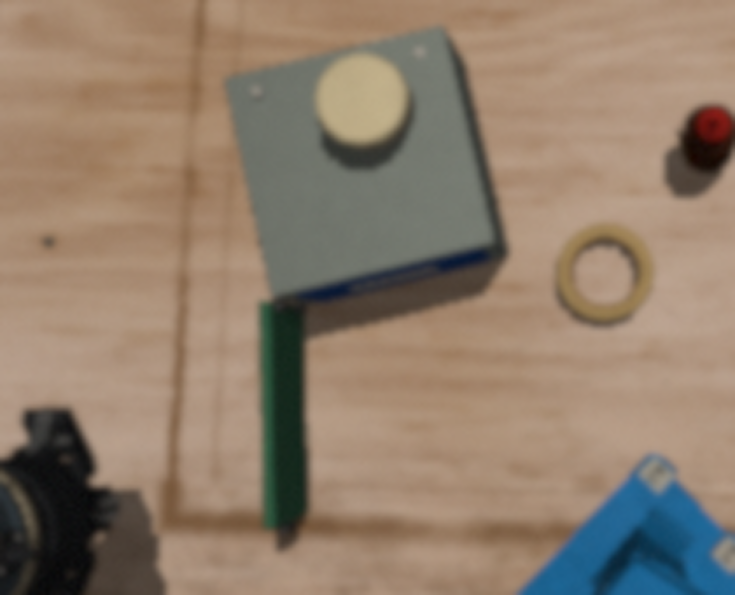

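The drawer is home, with only a thin blue strip left along the front at crop (385,272). The door is unmoved at crop x of about 265–305, and the gripper is to its left. I'll lower and approach.

```bash
python3 -m jog '[[[0,5,20,0],[0,5,25,0],[0,0,25,0],[-10,0,21,0],[-15,0,0,0]]]' >/dev/null
python3 -m jog '[[[-15,0,0,0],[-13,0,0,0],[-8,0,0,0],[0,0,0,0]]]' | sed -n '2p;4p'
python3 - <<'E'
from h import *
to()
E
```

```text
ee_pos: [0.4447, 0.248, 0.0873]
ft_force: [0.5, 0.6, 0.1]
t 9.8 p [0.4447 0.248  0.0873] q [ 0.509  0.303 -0.313  0.953 -0.     2.053] f [0.5 0.6 0.1] w -0.0 xang 91.5
```

```bash
python3 -m jog '[[[-7,0,0,0],[-13.6,-1.9,0,-7],[-13.6,-1.9,0,-7],[-13.6,-1.9,0,-7],[0,0,0,0]]]'  | sed -n '2p;4p'
python3 - <<'E'
from h import *
o=to()
from bench import bot
o=bot.observe();M=R.from_rotvec(o["orientation"]).as_matrix();print("rel hinge in tool mm",((o["ee_pos"]-[.558,.222,0])@M*1000).round(1))
E
```

```text
ee_pos: [0.4448, 0.2001, 0.0865]
ft_force: [-0.6, -0.3, -0.0]
t 10.3 p [0.4448 0.2001 0.0865] q [ 0.423  0.272 -0.362  0.937 -0.     1.598] f [-0.6 -0.3 -0. ] w 0.0 xang 112.6
rel hinge in tool mm [  23.4 -112.9  -86.5]
```

```bash
python3 -m jog '[[[-13.6,-1.9,0,-7],[-13.6,-1.9,0,-7],[-13.6,-1.9,0,-7],[-13.6,-1.9,0,-7],[-13.6,-1.9,0,-7]]]' | sed -n '2p;4p'
cat > c.py <<'E'
from h import *
from bench import bot
to()
o=bot.observe();M=R.from_rotvec(o["orientation"]).as_matrix();print("rel hinge in tool mm",((o["ee_pos"]-[.558,.222,0])@M*1000).round(1))
E
python3 c.py
python3 -m jog '[[[-13.6,-1.9,0,-7],[-13.6,-1.9,0,-7],[-13.6,-1.9,0,-7],[0,0,0,0]]]' | sed -n '2p;4p'
python3 c.py
```

```text
ee_pos: [0.4773, 0.1418, 0.0864]
ft_force: [-1.1, 0.5, -0.4]
t 10.8 p [0.4773 0.1418 0.0864] q [ 0.289  0.288 -0.339  0.945  0.     0.853] f [-1.1  0.5 -0.4] w 0.0 xang 147.7
rel hinge in tool mm [  25.3 -111.   -86.4]
ee_pos: [0.5129, 0.1192, 0.0863]
ft_force: [1.1, 0.3, 0.8]
t 11.2 p [0.5129 0.1192 0.0863] q [ 0.229  0.331 -0.274  0.965 -0.     0.43 ] f [1.1 0.3 0.8] w 0.0 xang 168.5
rel hinge in tool mm [  23.6 -109.7  -86.4]
```

```bash
python3 -m jog '[[[-13.6,-1.5,0,-7],[-13.4,-1.5,0,-7],[-12,-1.5,0,-6],[0,0,0,0]]]' | sed -n '2p;4p'
python3 -m jog '[[[-4,0,0,-2.2],[-2,0,0,-2.2],[0,0,0,0]]]' | sed -n '2p;4p'
python3 c.py
```

```text
ee_pos: [0.5505, 0.1121, 0.0862]
ft_force: [-0.5, -0.2, 0.6]
ee_pos: [0.5549, 0.113, 0.0862]
ft_force: [-0.3, -0.3, -0.5]
t 11.9 p [0.5549 0.113  0.0862] q [ 0.201  0.393 -0.175  1.003  0.    -0.021] f [-0.3 -0.3 -0.5] w -0.0 xang -167.3
rel hinge in tool mm [  27.  -105.6  -86.2]
```

```bash
python3 -m jog '[[[-2,0,0,0],[-1.5,0,0,0],[0,0,0,0]]]' | sed -n '2p;4p'
python3 -m jog '[[[-1,0,0,0],[-1,0,0,0],[0,0,0,0]]]' | sed -n '2p;4p'
python3 -m jog '[[[-1,0,0,0],[0,0,0,0]]]' | sed -n '2p;4p'
python3 -m jog '[[[-1,0,0,0],[0,0,0,0]]]' | sed -n '2p;4p'
```

```text
ee_pos: [0.5591, 0.1134, 0.0863]
ft_force: [-0.8, -0.2, 0.0]
ee_pos: [0.5612, 0.1137, 0.0863]
ft_force: [0.1, 0.2, -0.6]
ee_pos: [0.5621, 0.1139, 0.0863]
ft_force: [-0.3, 0.1, -0.2]
ee_pos: [0.5631, 0.1141, 0.0863]
ft_force: [-0.1, -0.2, 0.4]
```

```bash
python3 -m jog '[[[-1,0,0,0],[0,0,0,0]]]' | sed -n '2p;4p'
python3 -m jog '[[[-1,0,0,0],[0,0,0,0]]]' | sed -n '2p;4p'
python3 -m jog '[[[-1,0,0,0],[0,0,0,0]]]' | sed -n '2p;4p'
python3 -m jog '[[[-1,0,0,0],[0,0,0,0]]]' | sed -n '2p;4p'
```

```text
ee_pos: [0.5641, 0.1144, 0.0863]
ft_force: [0.2, 0.1, -0.5]
ee_pos: [0.565, 0.1146, 0.0863]
ft_force: [0.3, -0.1, -0.4]
ee_pos: [0.5656, 0.1147, 0.0863]
ft_force: [-2.8, -0.2, 1.0]
ee_pos: [0.5656, 0.1147, 0.0862]
ft_force: [-5.5, -1.7, 4.3]
```

```bash
python3 -m jog '[[[-1,0,0,0],[-1,0,0,0],[0,0,0,0]]]' | sed -n '2p;4p'
python3 -m jog '[[[3,0,0,0],[5,0,0,0],[12,0,0,0],[20,0,0,0],[25,0,-10,0]]]' >/dev/null
python3 -m jog '[[[0,0,-35,0],[0,25,-35,0],[0,25,-20,0],[5,28,0,0],[5,28,0,0]]]' >/dev/null
python3 -m jog '[[[5,28,0,0],[5,28,0,0],[5,28,0,0],[5,15,0,0],[0,0,0,0]]]' | sed -n '2p;4p'
python3 - <<'E'
from h import *
from bench import viewer
w=np.zeros((595,735+0,3),np.uint8)
s=viewer.snapshot("top");t=viewer.snapshot("scene");pickle.dump((s,t),open("s4.pkl","wb"))
a=cv2.resize(s["image"][165:265,150:300],None,fx=2.6,fy=2.6,interpolation=cv2.INTER_CUBIC)
b=cv2.resize(t["image"][135:250,170:290],None,fx=3.3,fy=3.3,interpolation=cv2.INTER_CUBIC)
w=np.zeros((400,790,3),np.uint8);w[:a.shape[0],:a.shape[1]]=a;w[:b.shape[0],392:392+b.shape[1]]=b[:400,:398]
cv2.imwrite("pics/f.png",w[:,:,::-1])
E
```

```text
ee_pos: [0.5656, 0.1147, 0.0862]
ft_force: [-14.0, -2.9, 9.9]
ee_pos: [0.4294, 0.2955, 0.1863]
ft_force: [0.0, 0.1, 0.3]
```

View pics/f.png

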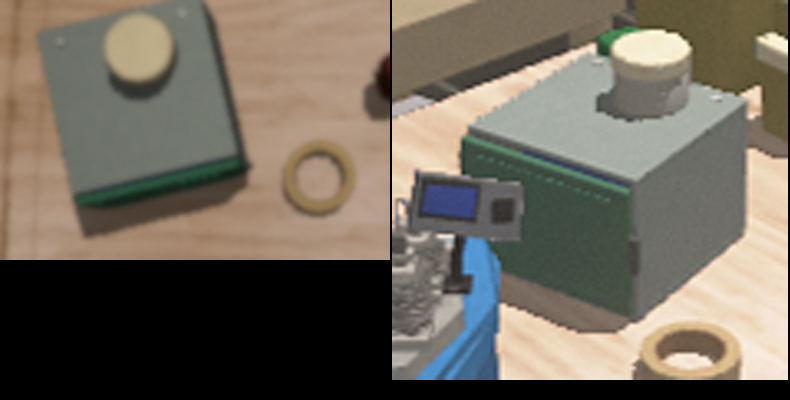

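The door lies flat over the front in both views: top crop (78,200)–(243,165), scene crop (465,140)–(632,310). The jar and tape roll are in place, so I'll hand the job in.

```bash
python3 -c "
from bench import bot
print(bot.close_job())"
```

```text
the job is handed in; nothing more can be done
None
```

The blue drawer was pushed fully home first and the green door then swung fully shut, each to a firm stop. The final pictures show the jar and tape roll where they were. The job was handed in with the arm clear, after about 14 s by the robot's clock; no verdict came back.

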